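# Fit the brass cog to the index head and bring it to the mark

### The arm

A 6-joint arm with a two-finger parallel gripper is mounted at the origin on a cart in front of the work surface, level with it; the furniture and walls round the work are solid. World frame = base frame: x ahead of the robot, y to its left, z up, the work surface at z = 0. Lengths are in m, angles in rad, forces in N, time in s.
With the tool pointing down it reaches from about 0.325 to 0.9 m from the base axis. Payload 3.5 kg.
Tool frame: the origin (TCP) lies on the centre line of the jaws, within the pads' length; the fingertips stand 25 mm ahead of it and the grasp point (between the pads) lies 6 mm ahead of it; z points along the fingers, y is the line along which they close (so a half turn about z gives the same grasp; the last joint's range is limited). The gripper opens to 85 mm and grips with 20 to 120 N. Pads are 22 mm wide; open, the fingers measure 114 mm over their backs; the gripper's body (76 mm by 85 mm) begins 54 mm behind the grasp point. The pads swing forward as they close: fully open they stand 13 mm farther back than shut.
Start: joints at [-1.41, 0.276, -0.026, 1.268, 0, 1.467], TCP at [0.163, -0.603, 0.217] pointing down, gripper open.
Joint ranges: [-3.12, 3.12], [-0.85, 1.88], [-1.08, 1.24], [-1.95, 2.15], [-1.57, 1.53], [-3.14, 3.14]. Speed limits (rad/s): [2.57, 2.57, 3.14, 3.14, 3.14, 3.14].

### API

Orientations are given as a unit quaternion [w, x, y, z].
In Python, from cell import r, cams, finder gives the robot as it stands.
- The arm moves only by the tool play_rows, never from a script. Its argument "moves" is a list that holds one entry, the list of rows, each a list of 5 numbers: the opening in per cent of the stroke, from 0 (shut) to 100 (fully open), then the shift along the tool's x, y, z in mm, then the turn about the tool's z in rad. A call has 1 to 12 rows; each row shifts and turns the commanded pose from where the row before left it, along the tool's axes as they then stand; what a row does not reach is not made up. A row lasts 1/12 s, in which the tool goes at most 41.7 mm and 7.16 degrees, less where a joint would pass 70% of its speed; a pose out of reach is approached as far as the arm can. A call with a gripper value outside its range is refused whole. The fingers move at their own pace and stop on an object; "grip_force" is the grip in N (left out, the last holds). Time passes only in rows, so rows that do not move let the fingers close. It gives the time, the measured TCP pose, the force, the opening and the grip force at its end, in the units of the state.
- r.get_state(): the state, without advancing time (a new reading comes with each control period).
- cams.camera(name): name is "scene" or "top"; returns (picture, depth): 400x640x3 uint8, red, green, blue; 400x640 float32, m along the optical axis (not along the pixel's ray), 0 where there is no reading.
- cams.calibration(name): a dict with "fx", "fy", "cx", "cy" (pixels), "R" (3x3) and "t" (3): a world point X has camera coordinates R X + t. Camera axes: x right, y down, z forward; pixel columns grow to the right and rows downward; lengths in m; the calibration is good to about 2 mm. A picture is of the moment at which its call begins. calibration takes no time and is no camera call.
- r.sign_off(): hands the job in; it is judged then, once.
Trained networks look in the newest picture that a camera, given by its name, has taken for a name from the list of things; names that differ only in an ending like _2 or _b are one class to them, and where a whole thing is asked for, a point or a joint stands for the part that bears it (a point fixed in the world has none). Each returns a list of dicts, best first, with "p" (0 to 1); they miss things now and then, are a little off and sometimes report something else, mostly with a low value. They report only what shows in the picture. A call takes as long as a camera call.
- finder.outline_of(camera, target): "region" (400x640 bool, what is visible of it) and "point" ([row, column] in pixels, amid what is visible of it).
- finder.landmark_of(camera, target): "point" ([row, column] in pixels: a listed point, or the origin of a listed thing).
The state is a dict: "clock": time; "q": joint angles; "dq": joint speeds; "joint_torque": joint torques, N m; "ee_pos": TCP position; "orientation": TCP orientation; "force": force on the tool from outside, world axes, zero at the start; "torque": the same for the moment, N m; "gripper_width": finger opening in m; "finger_force": force on a finger pad.
Only numpy, scipy, OpenCV 4.12 (cv2) and the standard library are available. Lean on these libraries where they do the work, as an engineer would, in place of code of your own. Each camera call takes 0.05 s, during which the arm holds its last target. There are 200 camera calls.

### The job

Slide the brass cog, boss upward, onto the splined hub of the index head, turned so that its red-marked slot takes the wide red master spline, until it sits fully home on the hub's flange. Then let go of the cog and turn the head by pushing the spokes of its star wheel, not by gripping the cog, until the red-knobbed spoke points at the yellow arrow on the base. Leave the dark grey spare cog and the white jar where they are.

Things in the scene. Friction and masses are not known exactly. Their poses are not given: they have to be found in the camera images.
- brass_cog: The brass-coloured cog to fit, loose, 0.15 to 0.31 kg: a toothed disc 94 mm over the teeth, 10 mm thick, lying flat, with a hexagonal boss on top. Origin: centre of the underside; z up through the boss; +x towards the master slot, which is marked by a red line on the disc and a red patch on the boss.
- brass_cog_mark (a point): Point in the plane of the brass cog's underside, 30 mm from its centre towards the red-marked master slot. The bore runs right through disc and boss: 27 mm across between lands, six slots 60 degrees apart reaching to 37 mm diameter; five are 7.5 mm wide, the master slot 14 mm.
- grey_cog: The spare cog, dark grey steel, same shape, size and red marks as the brass one, loose; a bystander. The two may lie in either's place.
- stand: Base of the index head, fixed to the bench: a green round plate of 132 mm diameter, 12 mm thick, with a 26 mm wide, 10 mm thick tongue out to 129 mm from the centre along its own -x, on which the yellow arrow is painted. Origin: on the bench, on the head's vertical axis.
- arrow (a point): Tip of the yellow arrow on the base, 86 mm from the head's axis, 11 mm above the bench. Mind the fixed surroundings: to the right of the stand an upright splash board, 0.43 m tall, runs away from the robot at y = -0.04 to -0.01; ahead of the loose cogs (y above 0.25) a stone basin about 0.1 m high begins at x = 0.55.
- head (a joint): Angle of the head (star wheel, flange and splined hub in one piece) about the stand's vertical axis, positive counter-clockwise seen from above; 0 when the red-knobbed spoke points along the arrow. Starts between 0.9 and 2.3; turns either way to stops at +-3.1; friction of 0.12 N m holds it where it is left.
- seat (a point): Centre of the flange top (66 mm diameter), 52 mm above the bench; a cog that is home rests its underside here. +x of its frame points along the master spline. Hub above it: core 24 mm diameter; six splines 60 degrees apart, to 34 mm diameter, tops 30 mm above the flange; the core goes on as a tapered pilot to 44 mm above the flange.
- key_mark (a point): Point at flange-top height, 30 mm from the axis in the direction of the red master spline, which is 11 mm wide (the other five 4.5 mm). The cog's mark lies here when it is home.
- red_knob (a point): Centre of the red ball of the star wheel, in line with the master spline. Star wheel: five level round spokes 72 degrees apart, 10 mm thick, axis 37 mm above the bench, ending in 18 mm balls centred 98 mm from the axis, one red, four black. Only the base (12 mm high; in the middle a 60 mm wide bearing 26 mm high) is below them.
- brass_cog_boss (a point): Centre of the brass cog's boss, 20 mm above the cog's underside. The boss is 46 mm across flats and stands 10 to 30 mm above the underside; two flats face the cog's +x and -x, the others lie at every 60 degrees. Take it from above by two flats that face away from each other.
- jar: White round jar, 66 mm diameter, 58 mm tall, standing loose on the bench; a bystander. Origin: centre of the underside.

How it is judged:
On the way, in this order (a step that is already met when the one before it is completed fails the run):
1. the brass cog sits home on the flange, master slot over master spline, the head still away from the arrow, and the fingers have let the cog go (horizontal distance between brass_cog and seat below 0.004 m and z of brass_cog in the frame of seat between -0.003 and 0.003 m and distance between brass_cog_mark and key_mark below 0.008 m and angle between brass_cog's own z axis and vertical below 0.06 rad and value of joint head above 0.5 rad and contact force between the fingers and brass_cog below 0.2 N), for 0.2 s.
2. the head, with the cog home on it, is turned so that the red-knobbed spoke points at the arrow (horizontal distance between brass_cog and seat below 0.004 m and z of brass_cog in the frame of seat between -0.003 and 0.003 m and distance between brass_cog_mark and key_mark below 0.008 m and angle between brass_cog's own z axis and vertical below 0.06 rad and value of joint head between -0.1 and 0.1 rad), for 0.2 s.
At the end, for the whole second after the job is handed in: The brass cog is at rest, home on the head's flange: centred within 4 mm, underside within 3 mm of the flange, level within 0.06 rad, its mark within 8 mm of the key mark; and the head stands still with the red-knobbed spoke within 0.1 rad of the arrow (all of step 2 and linear speed of brass_cog below 0.02 m/s and velocity of joint head between -0.05 and 0.05 rad/s); the robot touches nothing.
It fails at once if the cog is gripped or pushed (over 1.5 N) while the head is within 0.5 rad of the arrow: the head is to be turned by its spokes (contact force between the fingers and brass_cog above 1.5 N and value of joint head between -0.5 and 0.5 rad).
It fails at once if the grey cog or the white jar is moved more than 25 mm (distance of any of grey_cog, jar from where it was at the start of the episode above 0.025 m).
It also fails if it takes over 64 s, if anything falls off the work surface, if the arm or the gripper's body presses on something with over 40 N, if the wrist force passes 120 N, or if a joint passes its speed limit or range.

## Working session

There is one attempt and no reset: what is moved stays moved. The work goes in short steps, Python scripts to look and compute and a tool call to move; the robot and the scene stay as the last step left them, time stands still between calls to the robot, and variables do not carry over. Pictures are saved under pics/ and viewed, at most 10 in all, crops included, and the job is handed in when it is done.

Besides the shell and the picture viewer there is one more tool, called as a command line: name --argument value ..., lists and objects as JSON in quotes. play_rows: Moves the arm, as the interface text tells. Its arguments: {"type":"object","properties":{"moves":{"type":"array"},"grip_force":{"type":"number"}},"required":["moves"]}

```bash
ls; mkdir -p pics; cat > h.py <<'E'
import numpy as np, cv2
from cell import r, cams, finder
def shot(n,f=None):
    im,d=cams.camera(n)
    if f: cv2.imwrite('pics/'+f,im[:,:,::-1])
    return im,d
def ray(n,p,z):
    c=cams.calibration(n);R=np.array(c['R']);t=np.array(c['t'])
    d=R.T@np.array([(p[1]-c['cx'])/c['fx'],(p[0]-c['cy'])/c['fy'],1.]);o=-R.T@t
    return o+d*(z-o[2])/d[2]
def proj(n,X):
    c=cams.calibration(n);v=np.array(c['R'])@np.array(X)+np.array(c['t'])
    return [c['cy']+c['fy']*v[1]/v[2],c['cx']+c['fx']*v[0]/v[2]]
E
python3 - <<'E'
from h import *
Z=dict(brass_cog=0,brass_cog_mark=0,brass_cog_boss=.02,grey_cog=0,stand=0,arrow=.011,seat=.052,key_mark=.052,red_knob=.037,jar=0)
np.set_printoptions(precision=4,suppress=True)
for n in ['top','scene']:
    shot(n,n+'0.png'); c=cams.calibration(n); print(n,c['fx'],-np.array(c['R']).T@np.array(c['t']))
    for k,z in Z.items():
        for o in finder.landmark_of(n,k)[:2]: print(k,round(o['p'],2),np.round(o['point'],1),ray(n,o['point'],z))
s=r.get_state();print(s['clock'],s['ee_pos'],s['orientation'],s['gripper_width'],s['force'])
E
```

```text
pics
top 469.16060269901266 [0.3164 0.3668 1.0175]
brass_cog 0.78 [218.3 296.3] [0.4526 0.4254 0.    ]
brass_cog_mark 0.82 [206.3 289.7] [0.4795 0.4395 0.    ]
brass_cog_mark 0.68 [158.6 418.3] [0.5802 0.1511 0.    ]
brass_cog_boss 0.97 [221.1 294.1] [0.444 0.429 0.02 ]
grey_cog 0.9 [209.  335.9] [0.471  0.3382 0.    ]
stand 0.64 [169.9 415.8] [0.5545 0.1582 0.    ]
arrow 0.91 [201.1 425.9] [0.4819 0.1426 0.011 ]
seat 0.63 [160.6 420.4] [0.5622 0.158  0.052 ]
seat 0.21 [220.7 296.9] [0.4406 0.4212 0.052 ]
key_mark 0.55 [154.4 428.1] [0.5753 0.1408 0.052 ]
red_knob 0.64 [135.6 450.9] [0.6201 0.0853 0.037 ]
jar 0.7 [225.8 219.3] [0.4403 0.5938 0.    ]
scene 386.87728573170244 [0.0138 0.7583 0.7017]
brass_cog 0.92 [237.9 317.7] [0.4434 0.42   0.    ]
brass_cog_mark 0.91 [232.2 303.9] [ 0.4763  0.4347 -0.    ]
brass_cog_boss 0.76 [233.5 314.8] [0.4449 0.427  0.02  ]
grey_cog 0.72 [215.  335.5] [0.4712 0.3433 0.    ]
grey_cog 0.71 [146.6 366.9] [0.6158 0.1025 0.    ]
arrow 0.66 [176.  391.5] [0.4767 0.1467 0.011 ]
seat 0.94 [150.1 364.8] [0.5638 0.1657 0.052 ]
key_mark 0.89 [145.  369.4] [0.572  0.1411 0.052 ]
red_knob 0.83 [132.  369.9] [0.6272 0.0845 0.037 ]
jar 0.93 [282.4 251. ] [0.4383 0.5998 0.    ]
1.1 [ 0.163  -0.6034  0.2165] [-0.      0.9913  0.1315 -0.    ] 0.08549290866031997 [-0.317  -1.1644  0.1533]
```

```bash
python3 - <<'E'
import cv2,numpy as np
a=cv2.imread('pics/top0.png')[110:270,190:490];b=cv2.imread('pics/scene0.png')[100:320,220:460]
a=cv2.resize(a,None,fx=2.6,fy=2.6,interpolation=2);cv2.imwrite('pics/a.png',a)
E
```

```text
(no output)
```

View pics/a.png

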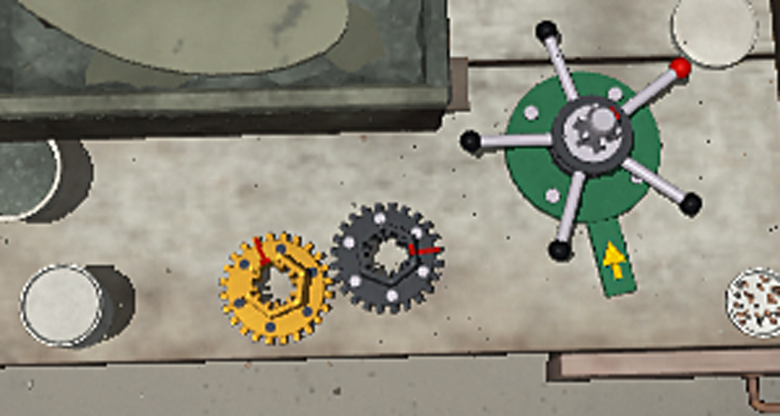

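View pics/scene0.png

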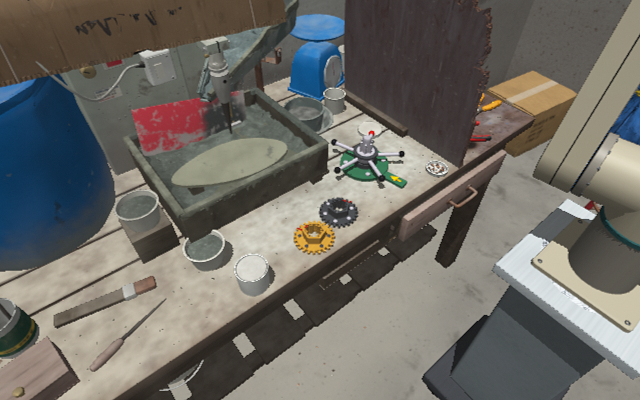

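The top crop shows the brass cog left at crop (275,287), with the grey cog touching-close on its right. The head is at (592,130), with its red knob up-right at (680,68) and the arrow below at (613,260). Next I'll refine the poses and check how far the board extends.

```bash
cat >> h.py <<'E'
from scipy.optimize import least_squares
def brass(im):
    h=cv2.cvtColor(im,cv2.COLOR_RGB2HSV); return (h[...,0]>14)&(h[...,0]<30)&(h[...,1]>120)&(h[...,2]>70)
def redm(im):
    h=cv2.cvtColor(im,cv2.COLOR_RGB2HSV); return ((h[...,0]<7)|(h[...,0]>173))&(h[...,1]>150)&(h[...,2]>90)
def world(n,px,z): return np.array([ray(n,p,z) for p in px])
def fitcirc(n,m,z,c0,rad=None,ext=.06):
    # outer boundary of mask m, taken to plane z
    cs,_=cv2.findContours(m.astype(np.uint8),cv2.RETR_EXTERNAL,cv2.CHAIN_APPROX_NONE)
    P=np.vstack([c[:,0,::-1] for c in cs]).astype(float); W=world(n,P,z)[:,:2]
    W=W[np.hypot(*(W-c0).T)<ext]
    W=W[np.hypot(*(W-c0).T)>.036]
    f=(lambda v: np.hypot(W[:,0]-v[0],W[:,1]-v[1])-(v[2] if rad is None else rad))
    o=least_squares(f,[*c0,.045] if rad is None else [*c0],loss='soft_l1',f_scale=.0015)
    return o.x,len(W),np.sqrt(np.mean(np.clip(f(o.x),-.004,.004)**2))
def balls(n,im,C,rz=.037):
    # fit head centre and red-knob direction from ball blobs
    h=cv2.cvtColor(im,cv2.COLOR_RGB2HSV); out=[]
    for k,m in (('r',redm(im)),('b',h[...,2]<55)):
        nn,l,s,c=cv2.connectedComponentsWithStats(m.astype(np.uint8))
        for i in range(1,nn):
            w=ray(n,c[i][::-1],rz); d=np.hypot(*(w[:2]-C))
            if .085<d<.112 and s[i,4]>8: out.append((k,w[0],w[1],s[i,4]))
    return out
E
python3 - <<'E'
from h import *
np.set_printoptions(precision=4,suppress=True)
for n in ['top','scene']:
    im,d=shot(n)
    for z in (.010,):
        print(n,'cog',fitcirc(n,brass(im),z,np.array([.447,.425])))
    C=np.array([.563,.16]);b=balls(n,im,C)
    for x in b: print(x[0],np.round(x[1:],4),np.degrees(np.arctan2(x[2]-C[1],x[1]-C[0])))
    m=redm(im);W=world(n,np.argwhere(m),.010)
    s=np.hypot(*(W[:,:2]-[.447,.425]).T)<.055;print('red',s.sum(),W[s][:,:2].mean(0),W[s][:,:2].tolist() if s.sum()<15 else '')
    c=cams.calibration(n);v,u=np.mgrid[:400,:640];X=np.stack([(u-c['cx'])/c['fx']*d,(v-c['cy'])/c['fy']*d,d],-1)
    X=(X-np.array(c['t']))@np.array(c['R']);X=X[d>0]
    k=(abs(X[:,1]+.025)<.06)&(X[:,2]>.08)&(X[:,0]>.2)
    if k.any(): print('board',np.percentile(X[k],[0,2,50,98,100],axis=0))
E
```

```text
top cog (array([0.4466, 0.4262, 0.0427]), 193, np.float64(0.0025105612836796545))
r [ 0.6205  0.0836 46.    ] -53.060920545121235
b [ 0.6552  0.1942 48.    ] 20.363643148100195
b [ 0.6279  0.224  59.    ] 44.601170550206824
b [ 0.5612  0.2619 51.    ] 90.99757141458075
b [ 0.504   0.0844 51.    ] -127.98056266148231
b [ 0.4696  0.1919 63.    ] 161.1413849213601
red 21 [0.4762 0.4378] 
board [[ 0.2    -0.0629  0.08  ]
 [ 0.2022 -0.0287  0.0905]
 [ 0.5643 -0.0169  0.2982]
 [ 0.8259  0.0048  0.4241]
 [ 0.9115  0.0348  0.4494]]
scene cog (array([0.4454, 0.4292, 0.0441]), 131, np.float64(0.002033020089894337))
r [ 0.6242  0.0818 14.    ] -51.91886045921873
b [ 0.6581  0.195  17.    ] 20.22880218099254
b [ 0.505   0.0844 20.    ] -127.49448760524234
b [ 0.5634  0.2621 26.    ] 89.79275538710927
red 10 [0.4835 0.433 ] [[0.4837182408092778, 0.4226928795721901], [0.48227660931311506, 0.42087887820501163], [0.4813232310152518, 0.42450371289677014], [0.4803743905343826, 0.4281112943780231], [0.4789394244261962, 0.42630607563515355], [0.4894479542534111, 0.44430311028011116], [0.4880171778048347, 0.4425033580140148], [0.486586284067725, 0.440703458212429], [0.48277422879037285, 0.44066342780626855], [0.4813463340075795, 0.43886749480729764]]
board [[ 0.3915 -0.0848  0.08  ]
 [ 0.4015 -0.0539  0.088 ]
 [ 0.5913 -0.0164  0.2322]
 [ 1.0898  0.0182  0.396 ]
 [ 1.0978  0.0349  0.4167]]
```

play_rows --moves '[[[100,0,0,-40,-0.124],[100,0,0,-40,-0.124],[100,0,0,-40,-0.124],[100,0,0,-40,-0.124],[100,0,0,-40,-0.124],[100,0,0,-40,-0.124],[100,0,0,-40,-0.124],[100,0,0,0,-0.124],[100,0,0,0,-0.124],[100,0,0,0,-0.124],[100,0,0,0,-0.124],[100,0,0,0,-0.124]]]' --grip_force 60

```text
clock: 2.2
ee_pos: [0.163, -0.6035, 0.4966]
orientation: [0.0, 0.638, 0.77, -0.0]
force: [-1.1, 0.3, -0.2]
gripper_width: 0.0852
finger_force: 0.0
```

```bash
cat >> h.py <<'E'
def pose():
    s=r.get_state();w,x,y,z=s['orientation'];p=np.array(s['ee_pos'])
    return p,np.arctan2(2*(x*y+w*z),1-2*(y*y+z*z)),s
def plan(*way):
    "each way: (x,y,z,yaw deg or None) -> total tool shift in mm and turn, turn assumed after shift"
    p,a,s=pose();print('now',np.round(p,4),'yaw',round(np.degrees(a),2),'q',np.round(s['q'],2),'t',round(s['clock'],2),'F',np.round(s['force'],1),'w',round(s['gripper_width'],4))
    for x,y,z,ya in way:
        d=(np.array([x,y,z])-p)*1000;ca,sa=np.cos(a),np.sin(a)
        v=[ca*d[0]+sa*d[1],sa*d[0]-ca*d[1],-d[2]]
        t=0 if ya is None else -np.radians(ya)+a; t=(t+np.pi)%(2*np.pi)-np.pi
        print('tool mm',np.round(v,1),'turn',round(t,3),'min rows',int(np.ceil(max(np.linalg.norm(v)/41.7,abs(t)/.1249)))); p=np.array([x,y,z]);a=a-t
E
python3 - <<'E'
from h import *
plan((.36,-.1,.5,None),(.446,.428,.5,None),(.446,.428,.12,110))
E
```

```text
now [ 0.163  -0.6035  0.4966] yaw 100.72 q [-1.41  0.29  0.57  1.85  0.   -0.03] t 2.2 F [-1.1  0.3 -0.2] w 0.0852
tool mm [458.  287.3  -3.4] turn 0.0 min rows 13
tool mm [502.8 182.7  -0. ] turn 0.0 min rows 13
tool mm [  0.   0. 380.] turn -0.162 min rows 10
```

play_rows --moves '[[[100,33,21,0,0],[100,33,21,0,0],[100,33,21,0,0],[100,33,21,0,0],[100,33,21,0,0],[100,33,21,0,0],[100,33,21,0,0],[100,33,21,0,0],[100,33,21,0,0],[100,33,21,0,0],[100,33,21,0,0],[100,33,21,0,0]]]'

```text
clock: 3.2
ee_pos: [0.3396, -0.1666, 0.4968]
orientation: [0.001, 0.641, 0.768, 0.0]
force: [0.9, 0.2, -0.1]
gripper_width: 0.0856
finger_force: 0.0
```

play_rows --moves '[[[100,35,17,0,0],[100,35,17,0,0],[100,37,14,0,0],[100,37,14,0,0],[100,37,14,0,0],[100,37,14,0,0],[100,37,14,0,0],[100,37,14,0,0],[100,37,14,0,0],[100,37,14,0,0],[100,37,14,0,0],[100,37,14,0,0]]]'

```text
clock: 4.2
ee_pos: [0.4312, 0.2978, 0.4968]
orientation: [0.0, 0.64, 0.768, 0.0]
force: [1.2, -0.6, 0.1]
gripper_width: 0.0852
finger_force: 0.0
```

```bash
python3 - <<'E'
from h import *
plan((.446,.428,.1,110))
E
```

```text
now [0.4312 0.2978 0.4968] yaw 100.41 q [ 0.48  0.09  0.32  1.81 -0.    1.87] t 4.2 F [ 1.2 -0.6  0.1] w 0.0852
tool mm [125.4  38.1 396.8] turn -0.167 min rows 11
```

play_rows --moves '[[[100,31.3,9.5,20,0],[100,31.3,9.5,20,0],[100,31.4,9.5,20,0],[100,31.4,9.6,20,0],[100,0,0,40,-0.04],[100,0,0,40,-0.04],[100,0,0,40,-0.04],[100,0,0,40,-0.047],[100,0,0,40,0],[100,0,0,40,0],[100,0,0,40,0],[100,0,0,20,0]]]'

```text
clock: 5.2
ee_pos: [0.4433, 0.4235, 0.1109]
orientation: [-0.001, 0.574, 0.819, -0.004]
force: [-0.6, -0.3, -1.0]
gripper_width: 0.0854
finger_force: 0.0
```

```bash
python3 - <<'E'
from h import *
np.set_printoptions(precision=4,suppress=True)
plan((.4455,.4277,.039,110))
for n in ['top','scene']:
    im,d=shot(n,n+'1.png')
    for k,z in dict(brass_cog=0,brass_cog_mark=0,brass_cog_boss=.02).items():
        for o in finder.landmark_of(n,k)[:1]: print(n,k,round(o['p'],2),ray(n,o['point'],z))
im=cv2.imread('pics/scene1.png')[90:330,200:480];cv2.imwrite('pics/b.png',cv2.resize(im,None,fx=2.5,fy=2.5,interpolation=2))
E
```

```text
now [0.4433 0.4235 0.1109] yaw 109.94 q [ 0.66  0.33 -0.18  1.06  0.    1.88] t 5.2 F [-0.6 -0.3 -1. ] w 0.0854
tool mm [ 3.2  3.5 71.9] turn -0.001 min rows 2
top brass_cog_boss 0.2 [0.5848 0.1329 0.02  ]
scene brass_cog 0.97 [0.4482 0.4168 0.    ]
scene brass_cog_mark 0.64 [0.4731 0.4321 0.    ]
scene brass_cog_boss 0.98 [0.4411 0.4249 0.02  ]
```

View pics/b.png

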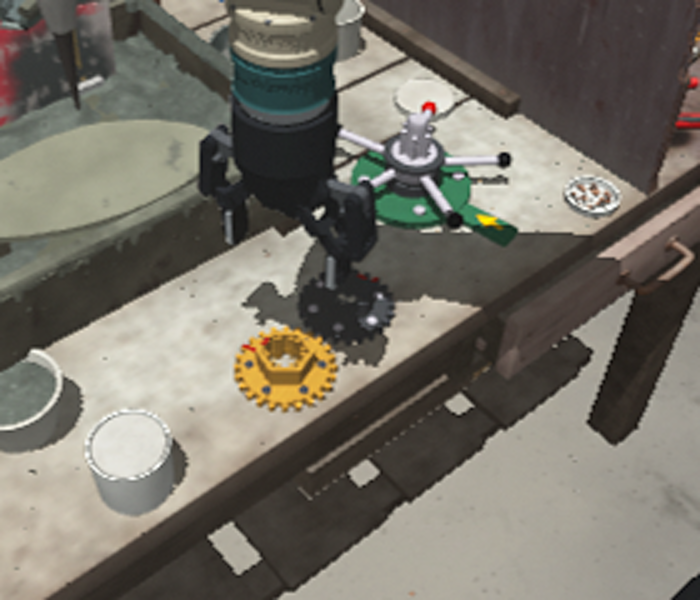

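play_rows --moves '[[[100,0,0,10,0],[100,0,0,10,0],[100,0,0,0,0],[100,0,0,0,0]]]'

```text
clock: 5.93
ee_pos: [0.4454, 0.4251, 0.0952]
orientation: [-0.0, 0.574, 0.819, -0.001]
force: [-0.9, 0.3, -0.1]
gripper_width: 0.0854
finger_force: 0.0
```

```bash
python3 - <<'E'
from h import *
plan((.4455,.4277,.039,110))
E
```

```text
now [0.4454 0.4251 0.0952] yaw 109.94 q [ 0.66  0.35 -0.2   1.03  0.    1.88] t 5.93 F [-0.9  0.3 -0.1] w 0.0854
tool mm [ 2.4  0.9 56.2] turn -0.001 min rows 2
```

play_rows --moves '[[[100,2.4,0.9,0,0],[100,0,0,20,0],[100,0,0,20,0],[100,0,0,17,0],[100,0,0,0,0],[0,0,0,0,0],[0,0,0,0,0],[0,0,0,0,0],[0,0,0,0,0],[0,0,0,0,0],[0,0,0,0,0],[0,0,0,0,0]]]' --grip_force 60

```text
clock: 6.93
ee_pos: [0.4467, 0.4286, 0.04]
orientation: [0.0, 0.574, 0.819, 0.0]
force: [0.9, -0.3, 0.3]
gripper_width: 0.0009
finger_force: 0.0
```

play_rows --moves '[[[0,0,0,0,0],[0,0,0,0,0],[0,0,0,0,0]]]'

```text
clock: 7.18
ee_pos: [0.4464, 0.4284, 0.0395]
orientation: [-0.0, 0.574, 0.819, -0.0]
force: [1.0, 0.1, 0.4]
gripper_width: -0.0
finger_force: 0.0
```

The fingers closed to zero without catching the boss, so I'll look.

```bash
python3 - <<'E'
from h import *
np.set_printoptions(precision=4,suppress=True)
for n in ['top','scene']:
    im,d=shot(n,n+'2.png')
    for k,z in dict(brass_cog=0,brass_cog_mark=0,brass_cog_boss=.02,grey_cog=0).items():
        for o in finder.landmark_of(n,k)[:1]: print(n,k,round(o['p'],2),ray(n,o['point'],z))
a=cv2.resize(cv2.imread('pics/scene2.png')[180:280,260:400],None,fx=4,fy=4,interpolation=2)
b=cv2.resize(cv2.imread('pics/top2.png')[160:260,240:360],None,fx=4,fy=4,interpolation=2)
cv2.imwrite('pics/c.png',np.vstack([a,np.zeros((0,560,3),np.uint8)]) if 0 else cv2.resize(np.hstack([a,b]),None,fx=.76,fy=.76))
E
```

```text
scene brass_cog 0.9 [0.439  0.4255 0.    ]
scene brass_cog_mark 0.67 [0.478  0.4377 0.    ]
scene brass_cog_boss 0.74 [0.4487 0.4295 0.02  ]
scene grey_cog 0.87 [0.4835 0.3326 0.    ]
```

View pics/c.png

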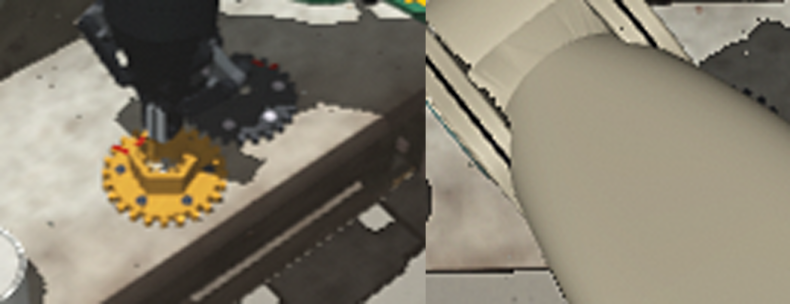

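The left crop is the scene view. The shut fingers show at crop (160,125), at the far rim of the boss, so I need to know if the error is in height or sideways.

```bash
python3 - <<'E'
from h import *
np.set_printoptions(precision=4,suppress=True)
im,d=shot('scene')
p,a,s=pose(); print(p)
for X in [(.4464,.4284,.0145),(.4464,.4284,.03),(.4464,.4284,.06),(.4464,.4284,0.)]: print('tip proj',X,np.round(proj('scene',X),1))
print(fitcirc('scene',brass(im),.010,np.array([.447,.425])))
g=cv2.cvtColor(im,cv2.COLOR_RGB2GRAY)
print(np.round(d[205:245:2,304:328:2],3)); 
# world of pixels along finger
c=cams.calibration('scene')
for v in range(196,244,2):
    u=int(314);Z=d[v,u];X=np.array(c['R']).T@(np.array([(u-c['cx'])/c['fx']*Z,(v-c['cy'])/c['fy']*Z,Z])-np.array(c['t']));print(v,u,X,im[v,u])
E
```

```text
[0.4464 0.4284 0.0395]
tip proj (0.4464, 0.4284, 0.0145) [234.9 313.9]
tip proj (0.4464, 0.4284, 0.03) [230.6 313.9]
tip proj (0.4464, 0.4284, 0.06) [221.8 313.8]
tip proj (0.4464, 0.4284, 0.0) [238.9 314. ]
(array([0.4452, 0.4294, 0.0439]), 117, np.float64(0.0019817491201661232))
[[0.787 0.781 0.788 0.776 0.772 0.768 0.769 0.772 0.769 0.944 0.942 0.941]
 [0.799 0.788 0.791 0.778 0.774 0.775 0.775 0.786 0.802 0.935 0.932 0.792]
 [0.804 0.802 0.797 0.808 0.777 0.777 0.781 0.802 0.8   0.797 0.798 0.773]
 [0.808 0.802 0.8   0.804 0.794 0.782 0.788 0.795 0.793 0.792 0.772 0.768]
 [0.938 0.807 0.803 0.808 0.799 0.795 0.795 0.797 0.787 0.781 0.775 0.77 ]
 [0.934 0.82  0.813 0.808 0.802 0.799 0.799 0.787 0.785 0.784 0.779 0.777]
 [0.926 0.827 0.816 0.813 0.809 0.805 0.809 0.815 0.789 0.788 0.784 0.916]
 [0.924 0.831 0.821 0.815 0.816 0.818 0.812 0.822 0.924 0.914 0.914 0.91 ]
 [0.917 0.919 0.826 0.819 0.819 0.82  0.814 0.829 0.918 0.918 0.    0.908]
 [0.902 0.915 0.829 0.826 0.823 0.826 0.821 0.874 0.914 0.902 0.903 0.909]
 [0.895 0.871 0.868 0.831 0.827 0.832 0.826 0.878 0.874 0.9   0.895 
[... 1008 characters left out ...]
[35 34 35]
212 314 [0.432  0.4384 0.1116] [31 30 31]
214 314 [0.4315 0.4389 0.1061] [37 36 37]
216 314 [0.4334 0.4375 0.0974] [35 35 36]
218 314 [0.4388 0.4334 0.0831] [59 60 61]
220 314 [0.4377 0.4344 0.0784] [61 62 62]
222 314 [0.4382 0.434  0.0712] [63 64 65]
224 314 [0.4382 0.4341 0.0645] [61 62 64]
226 314 [0.4409 0.4321 0.0538] [86 82 76]
228 314 [0.4621 0.416  0.0147] [96 71 30]
230 314 [0.463  0.4153 0.006 ] [99 74 32]
232 314 [ 0.4624  0.4159 -0.0004] [80 79 75]
234 314 [0.4561 0.4207 0.0023] [77 75 69]
236 314 [ 0.4543  0.4223 -0.002 ] [178 162 137]
238 314 [0.4296 0.4411 0.0304] [176 129  51]
240 314 [0.4298 0.4411 0.023 ] [133  98  42]
242 314 [0.4296 0.4413 0.0162] [129  94  39]
```

play_rows --moves '[[[100,0,0,0,0],[100,0,0,0,0],[100,0,0,0,0],[100,0,0,0,0],[100,0,0,0,0],[100,0,0,0,0],[100,0,0,0,0]]]'

```text
clock: 8.32
ee_pos: [0.4464, 0.4284, 0.0395]
orientation: [-0.0, 0.574, 0.819, -0.0]
force: [-0.3, -0.5, 0.4]
gripper_width: 0.083
finger_force: 0.0
```

```bash
python3 - <<'E'
from h import *
np.set_printoptions(precision=4,suppress=True)
im,d=shot('scene','scene3.png')
p,a,s=pose(); print(p,s['gripper_width'],s['force'],s['q'])
c=cams.calibration('scene');v,u=np.mgrid[:400,:640];X=np.stack([(u-c['cx'])/c['fx']*d,(v-c['cy'])/c['fy']*d,d],-1)
X=(X-np.array(c['t']))@np.array(c['R'])
rel=X[...,:2]-p[:2];t=np.array([np.cos(a),np.sin(a)]);y=np.array([np.sin(a),-np.cos(a)])
hx=rel@t;hy=rel@y
dark=(im.max(-1).astype(int)-im.min(-1)<25)
for z in np.arange(.012,.24,.008):
    k=dark&(d>0)&(abs(X[...,2]-z)<.004)&(abs(hx)<.05)&(abs(hy)<.075)
    if k.sum()>2: print(round(z,3),k.sum(),'x',np.round([hx[k].min(),hx[k].max()],3),'y',np.round(np.percentile(hy[k],[0,25,50,75,100]),3))
a=cv2.resize(im[150:270,240:400,::-1],None,fx=5,fy=5,interpolation=2);cv2.imwrite('pics/d.png',a)
E
```

```text
[0.4464 0.4284 0.0395] 0.08550730792519362 [ 0.0447  0.2259 -0.4867] [ 0.6604  0.4065 -0.2445  0.9198 -0.      1.8831]
0.012 24 x [-0.049  0.034] y [-0.03  -0.027 -0.013  0.003  0.047]
0.068 13 x [-0.008  0.012] y [-0.047 -0.042  0.043  0.044  0.046]
0.076 35 x [-0.009  0.013] y [-0.053 -0.046  0.043  0.044  0.056]
0.084 45 x [-0.01   0.013] y [-0.054 -0.048  0.043  0.044  0.055]
0.092 53 x [-0.009  0.014] y [-0.054 -0.05  -0.039  0.044  0.055]
0.1 42 x [-0.006  0.015] y [-0.053 -0.045  0.043  0.044  0.056]
0.108 25 x [0.006 0.014] y [-0.056 -0.052 -0.043  0.046  0.063]
0.116 119 x [-0.01   0.017] y [-0.072 -0.051 -0.04   0.054  0.073]
0.124 140 x [-0.01   0.019] y [-0.072 -0.064 -0.036  0.062  0.072]
0.132 186 x [-0.012  0.019] y [-0.071 -0.039 -0.031  0.019  0.072]
0.14 127 x [-0.011  0.02 ] y [-0.07  -0.048 -0.017  0.026  0.072]
0.148 120 x [-0.008  0.021] y [-0.069 -0.062 -0.019  0.019  0.071]
0.156 166 x [-0.009  0.022] y [-0.069 -0.039 -0.017  0.02   0.07 ]
0.164 171 x [-0.011  0.022] y [-0.068 -0.049 -0.03   0.029  0.069]
0.172 195 x [-0.011  0.015] y [-0.067 -0.059 -0.036  0.058  0.069]
0.18 21 x [-0.01   0.023] y [-0.036 -0.036 -0.035 -0.034 -0.027]
0.188 94 x [-0.01   0.039] y [-0.037 -0.031 -0.019 -0.004  0.023]
0.196 111 x [-0.009  0.04 ] y [-0.037 -0.031 -0.018 -0.002  0.027]
0.204 125 x [-0.009  0.04 ] y [-0.037 -0.032 -0.018 -0.     0.027]
0.212 120 x [-0.007  0.039] y [-0.036 -0.031 -0.019 -0.002  0.025]
0.22 128 x [-0.017  0.04 ] y [-0.037 -0.032 -0.021 -0.003  0.03 ]
0.228 253 x [-0.023  0.04 ] y [-0.036 -0.029 -0.016  0.005  0.035]
0.236 51 x [-0.021  0.034] y [-0.033 -0.025 -0.017 -0.003  0.022]
```

View pics/d.png

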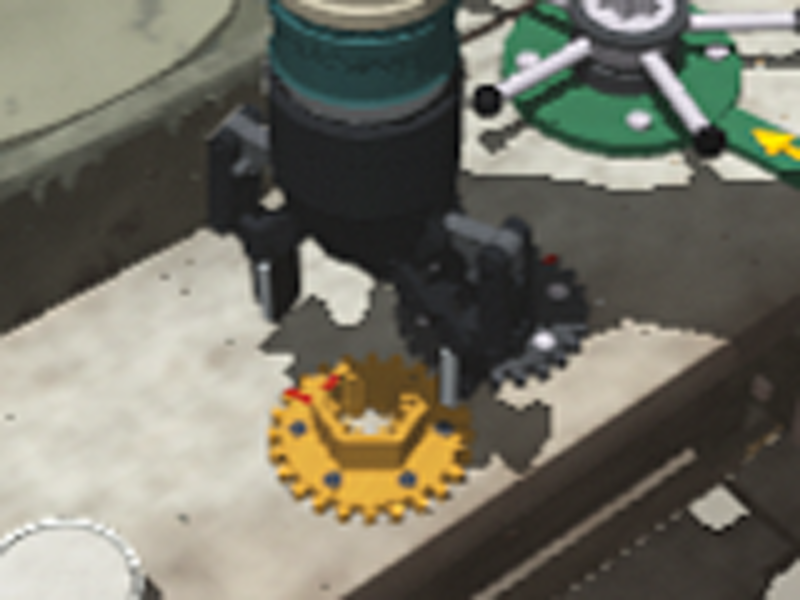

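The picture shows the open finger pads ending well above the boss, at z ≈ 0.065 and 0.052 when shut. The real tips are therefore about 38 mm higher than the stated geometry gives, so I'll use the measured offset, descend gradually and watch the force.

play_rows --moves '[[[100,0,0,10,0],[100,0,0,10,0],[100,0,0,8,0],[100,0,0,5,0],[100,0,0,0,0],[100,0,0,0,0]]]'

```text
clock: 8.87
ee_pos: [0.4458, 0.4279, 0.0055]
orientation: [-0.0, 0.574, 0.819, -0.001]
force: [0.5, -0.0, -0.2]
gripper_width: 0.0852
finger_force: 0.0
```

play_rows --moves '[[[100,0,0,4,0],[100,0,0,4,0],[100,0,0,2,0],[100,0,0,0,0],[100,0,0,0,0]]]'

```text
clock: 9.28
ee_pos: [0.4464, 0.4284, -0.0036]
orientation: [-0.0, 0.574, 0.819, -0.0]
force: [0.5, -0.3, 0.1]
gripper_width: 0.0853
finger_force: 0.0
```

```bash
cat >> h.py <<'E'
def cloud(n,d):
    c=cams.calibration(n);v,u=np.mgrid[:400,:640];X=np.stack([(u-c['cx'])/c['fx']*d,(v-c['cy'])/c['fy']*d,d],-1)
    return (X-np.array(c['t']))@np.array(c['R'])
E
python3 - <<'E'
from h import *
im,d=shot('scene','scene4.png');X=cloud('scene',d);p,a,s=pose();print(p,s['force'])
rel=X[...,:2]-p[:2];hx=rel@[np.cos(a),np.sin(a)];hy=rel@[np.sin(a),-np.cos(a)]
dark=(im.max(-1).astype(int)-im.min(-1)<25)
for z in np.arange(.012,.06,.004):
    k=dark&(d>0)&(abs(X[...,2]-z)<.002)&(abs(hx)<.018)&(abs(abs(hy)-.046)<.012)
    if k.sum()>1: print(round(z,3),k.sum(),np.round(np.sort(hy[k]),3)[[0,-1]],np.median(im[k],0))
E
```

```text
[ 0.44645526  0.42848701 -0.00342282] [-0.26670388 -0.3348963  -0.42191427]
0.028 11 [-0.047  0.049] [42. 40. 38.]
0.032 14 [-0.052  0.056] [56.5 55.5 51.5]
0.036 20 [-0.054  0.056] [58.  56.  51.5]
0.04 20 [-0.055  0.058] [31.5 30.5 30. ]
0.044 24 [-0.055  0.058] [77.  78.5 77. ]
0.048 23 [-0.055  0.054] [31. 30. 31.]
0.052 20 [-0.055  0.057] [44.5 45.  43.5]
0.056 22 [-0.055  0.057] [35. 35. 34.]
```

play_rows --moves '[[[100,0,0,3,0],[100,0,0,0,0],[40,0,0,0,0],[40,0,0,0,0],[40,0,0,0,0],[40,0,0,0,0],[0,0,0,0,0],[0,0,0,0,0],[0,0,0,0,0],[0,0,0,0,0]]]' --grip_force 50

```text
clock: 10.17
ee_pos: [0.4469, 0.4288, -0.006]
orientation: [0.0, 0.574, 0.819, 0.001]
force: [0.3, -0.5, 3.0]
gripper_width: 0.0448
finger_force: 53.0
```

play_rows --moves '[[[0,0,0,-10,0],[0,0,0,-25,0],[0,0,0,-30,0],[0,0,0,-30,0],[0,0,0,-30,0],[0,0,0,-25,0],[0,0,0,0,0],[0,0,0,0,0]]]'

```text
clock: 10.83
ee_pos: [0.4472, 0.4291, 0.1455]
orientation: [0.0, 0.574, 0.819, 0.002]
force: [-0.1, -0.9, -1.8]
gripper_width: 0.0446
finger_force: 52.7
```

```bash
python3 - <<'E'
from h import *
np.set_printoptions(precision=4,suppress=True)
plan((.563,.163,.144,36.3))
for n in ['top','scene']:
    im,d=shot(n,n+'5.png');p,a,s=pose()
    print(n,fitcirc(n,brass(im),p[2]+.006+.01,p[:2])[0:3])
    y=np.sum((lambda h:(h[...,0]>22)&(h[...,0]<34)&(h[...,1]>150)&(h[...,2]>150))(cv2.cvtColor(im,cv2.COLOR_RGB2HSV)))
    # yellow arrow
    h=cv2.cvtColor(im,cv2.COLOR_RGB2HSV);m=(h[...,0]>22)&(h[...,0]<34)&(h[...,1]>150)&(h[...,2]>150)
    W=cloud(n,d); k=m&(abs(W[...,0]-.47)<.05)&(abs(W[...,1]-.14)<.04)
    if k.any():
        P=world(n,np.argwhere(k),.0105)[:,:2];c=P.mean(0);print('arrow px',k.sum(),c,'dir from axis',np.degrees(np.arctan2(c[1]-.163,c[0]-.563)))
    g=(h[...,0]>60)&(h[...,0]<90)&(h[...,1]>120); P=world(n,np.argwhere(g),.0105)[:,:2]
    rr=np.hypot(*(P-[.563,.163]).T);q=P[(rr>.09)&(rr<.128)]
    if len(q): c=q.mean(0);print('tongue',len(q),c,np.degrees(np.arctan2(c[1]-.163,c[0]-.563)))
E
```

```text
now [0.4472 0.4291 0.1455] yaw 109.94 q [ 0.66  0.31 -0.14  1.12  0.    1.88] t 10.83 F [-0.1 -0.9 -1.8] w 0.0446
tool mm [-289.6   18.1    1.5] turn 1.285 min rows 11
top (array([0.446 , 0.4281, 0.045 ]), 0, np.float64(nan))
arrow px 30 [0.4674 0.1434] dir from axis -168.43038277599362
tongue 136 [0.4528 0.1435] -169.97847479785875
scene (array([0.445 , 0.4289, 0.0451]), 125, np.float64(0.00239424634396711))
arrow px 18 [0.4698 0.1441] dir from axis -168.51215867909156
tongue 17 [0.4527 0.1437] -170.0673034141548
  return _methods._mean(a, axis=axis, dtype=dtype,
  ret = ret.dtype.type(ret / rcount)
```

play_rows --moves '[[[0,-20,1.5,0,0],[0,-34,2,0,0],[0,-34,2,0,0],[0,-34,2,0,0],[0,-34,2,0,0],[0,-34,2,0,0],[0,-34,2,0,0],[0,-30,2,0,0],[0,-20,1.5,0,0],[0,-15.6,1.1,0,0],[0,0,0,0,0.1],[0,0,0,0,0.12]]]'

```text
clock: 11.93
ee_pos: [0.5606, 0.1607, 0.1408]
orientation: [-0.002, 0.663, 0.748, -0.002]
force: [-0.3, -0.2, -1.2]
gripper_width: 0.0453
finger_force: 52.7
```

play_rows --moves '[[[0,0,0,0,0.12],[0,0,0,0,0.12],[0,0,0,0,0.12],[0,0,0,0,0.12],[0,0,0,0,0.12],[0,0,0,0,0.12],[0,0,0,0,0.12],[0,0,0,0,0.12],[0,0,0,0,0.105],[0,0,0,0,0],[0,0,0,0,0]]]'

```text
clock: 12.85
ee_pos: [0.5606, 0.1621, 0.1415]
orientation: [-0.0, 0.95, 0.313, -0.002]
force: [-0.9, -0.6, -1.0]
gripper_width: 0.0452
finger_force: 52.7
```

```bash
python3 - <<'E'
from h import *
np.set_printoptions(precision=4,suppress=True)
plan((.563,.163,.144,36.3))
for n in ['top','scene']:
    im,d=shot(n,n+'6.png');p,a,s=pose()
    try: print(n,fitcirc(n,brass(im),p[2]+.006+.01,p[:2])[0:3])
    except Exception as e: print(e)
    for x in balls(n,im,[.563,.163]): print(x)
    for k,z in dict(brass_cog_boss=.17,brass_cog=.15,seat=.052).items():
        for o in finder.landmark_of(n,k)[:1]: print(n,k,round(o['p'],2),ray(n,o['point'],z))
a=cv2.resize(cv2.imread('pics/scene6.png')[90:210,290:440],None,fx=4,fy=4,interpolation=2)
b=cv2.resize(cv2.imread('pics/top6.png')[90:210,360:480],None,fx=4,fy=4,interpolation=2)
cv2.imwrite('pics/e.png',cv2.resize(np.hstack([a,b]),None,fx=.74,fy=.74))
E
```

```text
now [0.5606 0.1621 0.1415] yaw 36.47 q [ 0.17  0.26 -0.22  1.1   0.    2.68] t 12.85 F [-0.9 -0.6 -1. ] w 0.0452
tool mm [ 2.5  0.7 -2.5] turn 0.003 min rows 1
top (array([0.5581, 0.1611, 0.0431]), 194, np.float64(0.0025806666461514823))
('b', np.float64(0.6552225499744532), np.float64(0.19423066141650927), np.int32(48))
('b', np.float64(0.6280194032946733), np.float64(0.22295847153092238), np.int32(57))
('b', np.float64(0.5612251709539373), np.float64(0.2619274776301052), np.int32(51))
('b', np.float64(0.5039881553819089), np.float64(0.08441544386183625), np.int32(51))
('b', np.float64(0.46880229375145005), np.float64(0.1926444145287843), np.int32(58))
top brass_cog_boss 0.94 [0.5544 0.1558 0.17  ]
top brass_cog 0.83 [0.5577 0.1613 0.15  ]
top seat 0.95 [0.5679 0.1582 0.052 ]
scene (array([0.5571, 0.1657, 0.0461]), 95, np.float64(0.0023570198935074244))
('r', np.float64(0.6240781389569432), np.float64(0.0820753737722506), np.int32(15))
('b', np.float64(0.6580521907320729), np.float64(0.19502665709649003), np.int32(17))
('b', np.float64(0.5049698042151449), np.float64(0.08435850928431976), np.int32(20))
('b', np.float64(0.5633692191156603), np.float64(0.2620755352293678), np.int32(26))
scene brass_cog_boss 0.61 [0.5586 0.1615 0.17  ]
scene brass_cog 0.74 [0.5618 0.1468 0.15  ]
scene seat 0.81 [0.5621 0.1655 0.052 ]
```

View pics/e.png

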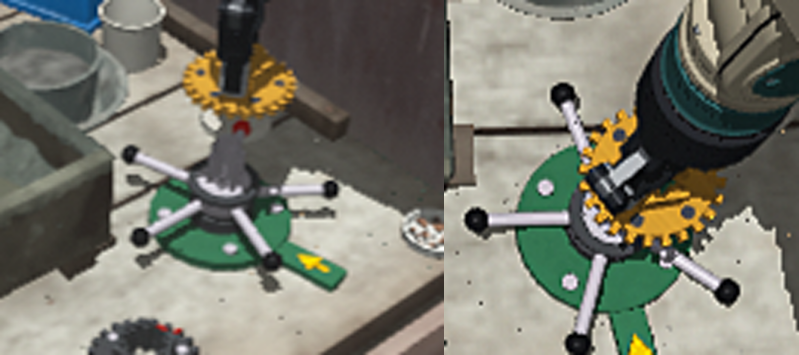

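The left crop (scene) shows the cog held level above the hub, slightly left of the pilot, with the pilot tip under it. The right crop (top) agrees. I'll shift +x about 5 mm, descend to just above the pilot and re-measure.

play_rows --moves '[[[0,4.3,3.2,0,0.003],[0,0,0,10,0],[0,0,0,12,0],[0,0,0,12,0],[0,0,0,7,0],[0,0,0,0,0],[0,0,0,0,0],[0,0,0,0,0]]]'

```text
clock: 13.92
ee_pos: [0.5676, 0.1624, 0.1025]
orientation: [-0.0, 0.951, 0.31, 0.0]
force: [-0.3, 0.2, -1.2]
gripper_width: 0.045
finger_force: 52.6
```

```bash
cat >> h.py <<'E'
def cogfit(n,im,zb,c0,yaw,gap=.047,free=True):
    "fit gear outline: teeth silhouettes via disc-top plane, only boundary pixels between radii; hull version"
    m=brass(im).astype(np.uint8);l=cv2.connectedComponents(m)[1]
    P=np.argwhere(m>0);W=world(n,P,zb+.01)[:,:2];k=np.hypot(*(W-c0).T)<.056;P=P[k]
    hull=cv2.convexHull(P[:,::-1].astype(np.float32))[:,0,::-1]
    H=world(n,hull,zb+.005)[:,:2]
    f=lambda v:np.hypot(H[:,0]-v[0],H[:,1]-v[1])-.047
    o=least_squares(f,c0,loss='soft_l1',f_scale=.001);return o.x,len(H),np.std(f(o.x))
E
python3 - <<'E'
from h import *
np.set_printoptions(precision=4,suppress=True)
plan((.563,.163,.1,36.3))
for n in ['top','scene']:
    im,d=shot(n,n+'7.png');p,a,s=pose();zb=p[2]+.006
    print(n,fitcirc(n,brass(im),zb+.01,p[:2]),cogfit(n,im,zb,p[:2],0))
    X=cloud(n,d);k=brass(im)&(np.hypot(X[...,0]-p[0],X[...,1]-p[1])<.06)&(X[...,2]>.06)
    print('z of brass',np.percentile(X[k][:,2],[5,25,50,75,95]))
    for k,z in dict(brass_cog=zb,brass_cog_boss=zb+.02).items():
        for o in finder.landmark_of(n,k)[:1]: print(n,k,round(o['p'],2),ray(n,o['point'],z))
a=cv2.resize(cv2.imread('pics/scene7.png')[110:210,310:430],None,fx=4,fy=4,interpolation=2)
b=cv2.resize(cv2.imread('pics/top7.png')[110:210,370:470],None,fx=4,fy=4,interpolation=2)
cv2.imwrite('pics/f.png',cv2.resize(np.hstack([a,b]),None,fx=.9,fy=.9))
E
```

```text
now [0.5676 0.1624 0.1025] yaw 36.14 q [ 0.17  0.3  -0.25  1.02  0.    2.68] t 13.92 F [-0.3  0.2 -1.2] w 0.045
tool mm [-3.4 -3.3  2.5] turn -0.003 min rows 1
top (array([0.565 , 0.1618, 0.043 ]), 171, np.float64(0.0026443557040414134)) (array([0.5661, 0.1608]), 19, np.float64(0.00041853442647364576))
z of brass [0.1149 0.117  0.1183 0.1198 0.1383]
top brass_cog 0.89 [0.5649 0.1652 0.1089]
top brass_cog_boss 0.58 [0.5636 0.1608 0.1289]
scene (array([0.5635, 0.165 , 0.0459]), 94, np.float64(0.002257684244321907)) (array([0.5671, 0.161 ]), 18, np.float64(0.002568117891704015))
z of brass [0.1144 0.118  0.1195 0.1224 0.1392]
scene brass_cog 0.95 [0.5659 0.1543 0.1093]
scene brass_cog_boss 0.84 [0.569  0.1553 0.1293]
```

View pics/f.png

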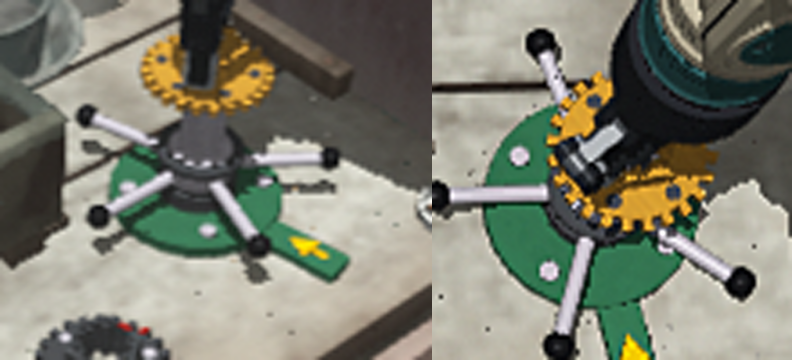

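```bash
cat >> h.py <<'E'
T=np.linspace(0,2*np.pi,180,endpoint=False)
def supfit(n,m,c0,zs,rad,verbose=0):
    "support-function fit of a flat disc (rad, faces at zs) to mask m -> centre xy, residuals per direction (px)"
    P=np.argwhere(m).astype(float);U=np.stack([np.sin(T[::5]),np.cos(T[::5])],1)  # (row,col)
    S=(P@U.T).max(0)+.4
    c=cams.calibration(n);R=np.array(c['R']);t=np.array(c['t'])
    def f(v):
        Q=[]
        for z in zs:
            X=np.stack([v[0]+rad*np.cos(T),v[1]+rad*np.sin(T),0*T+z],1)@R.T+t
            Q.append(np.stack([c['cy']+c['fy']*X[:,1]/X[:,2],c['cx']+c['fx']*X[:,0]/X[:,2]],1))
        return (np.vstack(Q)@U.T).max(0)-S
    o=least_squares(f,c0,loss='cauchy',f_scale=.3);return o.x,f(o.x)
def cogmask(n,im,c,z,ext=.058):
    m=brass(im);P=np.argwhere(m);W=world(n,P,z)[:,:2];k=np.hypot(*(W-c).T)<ext;o=np.zeros_like(m);o[tuple(P[k].T)]=1;return o
E
python3 - <<'E'
from h import *
np.set_printoptions(precision=4,suppress=True,linewidth=150)
p,a,s=pose()
for tag,fn,c0,zb in [('now','7',p[:2],p[2]+.006),('table','0',[.446,.4277],0),('high','6',[.5606,.1621],.1475),('lift','5',[.4472,.4291],.1515)]:
  for n in ['top','scene']:
    im=cv2.imread(f'pics/{n}{fn}.png')[:,:,::-1].copy()
    m=cogmask(n,im,c0,zb+.01)
    if m.sum()<50: continue
    x,f=supfit(n,m,np.array(c0),(zb,zb+.01),.047);print(tag,n,x,'off',(x-c0)*1000);print(np.round(f,1))
# green base disc r=66mm z 0..12mm
for n in ['top','scene']:
    im=cv2.imread(f'pics/{n}0.png')[:,:,::-1].copy();h=cv2.cvtColor(im,cv2.COLOR_RGB2HSV);g=(h[...,0]>60)&(h[...,0]<90)&(h[...,1]>110)
    P=np.argwhere(g);W=world(n,P,.012)[:,:2];k=np.hypot(*(W-[.563,.163]).T)<.072;o=np.zeros_like(g);o[tuple(P[k].T)]=1
    x,f=supfit(n,o,np.array([.563,.163]),(.0,.012),.066);print('base',n,x);print(np.round(f,1))
E
```

```text
now top [0.5664 0.1607] off [-1.5632 -1.7476]
[ 0.2  0.2  0.   0.  -0.1 -0.1  0.1  0.   0.3 -0.   0.1  0.  -0.1  0.   0.4 -0.   0.2  0.1  0.5  0.2 -0.3 -0.2  0.2 -0.1  0.   0.3  1.   2.4  4.3
  6.8  9.8  8.9  6.   3.6  1.8  0.7]
now scene [0.5687 0.159 ] off [ 0.7516 -3.4323]
[-0.1  0.   0.1  0.1  0.1 -0.1 -0.2  0.1  0.3  0.7  0.3 -0.   0.   0.2  0.2 -0.  -0.  -0.3 -0.4 -0.1  0.4  0.1  0.1  0.3  0.7  0.8  1.4  0.7 -0.4
 -0.6  0.1  0.6  0.8  0.8  0.3 -0. ]
table top [0.4473 0.4264] off [ 1.3285 -1.2967]
[-0.  -0.3  0.1  0.1  0.   0.   0.   0.2 -0.2 -0.2 -0.3  0.  -0.2 -0.3 -0.2  0.  -0.   0.4  0.7  0.4 -0.   0.1 -0.1 -0.2 -0.2  0.   0.5 -0.1 -0.4
  0.1 -0.4 -0.5 -0.   0.2  0.1 -0.3]Traceback (most recent call last):
  File "<stdin>", line 7, in <module>
  File "h.py", line 74, in cogmask
    m=brass(im);P=np.argwhere(m);W=world(n,P,z)[:,:2];k=np.hypot(*(W-c).T)<ext;o=np.zeros_like(m);o[tuple(P[k].T)]=1;return o
                                   ~~~~~^^^^^^^
  File "h.py", line 19, in world
    def world(n,px,z): return np.array([ray(n,p,z) for p in px])
                                        ~~~^^^^^^^
  File "h.py", line 8, in ray
    c=cams.calibration(n);R=np.array(c['R']);t=np.array(c['t'])
ValueError: time passes only in moves, steps and waits
```

```bash
sed -i "s/cams.calibration(n)/CAL[n]/" h.py; sed -i "2a CAL={k:cams.calibration(k) for k in ('top','scene')}" h.py
python3 - <<'E'
from h import *
np.set_printoptions(precision=4,suppress=True,linewidth=150)
for n in ['top','scene']:
    im=cv2.imread(f'pics/{n}0.png')[:,:,::-1].copy();h=cv2.cvtColor(im,cv2.COLOR_RGB2HSV);g=(h[...,0]>60)&(h[...,0]<90)&(h[...,1]>110)
    P=np.argwhere(g);W=world(n,P,.012)[:,:2];k=np.hypot(*(W-[.563,.163]).T)<.072;o=np.zeros_like(g);o[tuple(P[k].T)]=1
    x,f=supfit(n,o,np.array([.563,.163]),(.0,.012),.066);print('base',n,x);print(np.round(f,1))
E
```

```text
base top [0.5606 0.1638]
[ 0.8  0.4  0.4  0.8  0.7 -0.6 -1.6 -1.6 -1.2 -0.9 -0.1  1.3  1.3  1.1  1.   0.9  0.6  0.5  0.2  0.3  0.1 -0.1  0.   0.  -0.2  0.   0.2  0.5 -0.2
 -0.2 -0.1  0.   0.1  0.2  0.5  0.5]
base scene [0.5646 0.1601]
[ 1.8  0.3 -0.4 -0.7 -0.6 -0.3  0.2  1.1  0.6  1.   0.6  0.4  0.1 -0.1 -0.1 -0.2  0.3  0.1  0.1 -0.3 -0.2  0.   0.   0.5  0.8  1.4  2.9  5.1  7.9
  5.4  3.9  3.   2.4  2.   1.7  1.6]
```

play_rows --moves '[[[0,-1.6,-5,0,0],[0,0,0,0,0],[0,0,0,0,0],[0,0,0,0,0],[0,0,0,0,0]]]'

```text
clock: 14.63
ee_pos: [0.5633, 0.1655, 0.1025]
orientation: [0.0, 0.951, 0.31, 0.0]
force: [-0.6, 0.1, -0.9]
gripper_width: 0.0452
finger_force: 52.6
```

```bash
python3 - <<'E'
from h import *
np.set_printoptions(precision=4,suppress=True,linewidth=150)
plan((.5634,.1655,.1,36.3))
for n in ['top','scene']:
    im,d=shot(n,n+'8.png');p,a,s=pose();zb=p[2]+.006
    x,f=supfit(n,cogmask(n,im,p[:2],zb+.01),p[:2],(zb,zb+.01),.047);print(n,x,'hub',dict(top=[.5621,.1632],scene=[.5646,.1631])[n])
E
```

```text
now [0.5633 0.1655 0.1025] yaw 36.15 q [ 0.18  0.29 -0.26  1.02 -0.    2.69] t 14.63 F [-0.6  0.1 -0.9] w 0.0452
tool mm [ 0.1 -0.   2.5] turn -0.003 min rows 1
top [0.5621 0.1639] hub [0.5621, 0.1632]
scene [0.5638 0.1623] hub [0.5646, 0.1631]
```

play_rows --moves '[[[0,0,0,6,0],[0,0,0,6,0],[0,0,0,6,0],[0,0,0,4,0],[0,0,0,0,0],[0,0,0,0,0]]]'

```text
clock: 15.23
ee_pos: [0.5628, 0.1653, 0.0798]
orientation: [-0.0, 0.951, 0.31, -0.001]
force: [-0.1, -0.3, -2.2]
gripper_width: 0.0448
finger_force: 52.6
```

play_rows --moves '[[[0,0,0,2,0],[0,0,0,2,0],[0,0,0,2,0],[0,0,0,2,0],[0,0,0,0,0],[0,0,0,0,0]]]'

```text
clock: 15.73
ee_pos: [0.5632, 0.1654, 0.0724]
orientation: [-0.0, 0.951, 0.31, -0.0]
force: [0.6, -0.6, -1.5]
gripper_width: 0.0451
finger_force: 52.6
```

play_rows --moves '[[[0,0,0,2,0],[0,0,0,2,0],[0,0,0,2,0],[0,0,0,2,0],[0,0,0,0,0],[0,0,0,0,0]]]'

```text
clock: 16.23
ee_pos: [0.5631, 0.1654, 0.0642]
orientation: [-0.0, 0.951, 0.31, -0.0]
force: [0.2, -0.0, -2.3]
gripper_width: 0.0449
finger_force: 52.6
```

play_rows --moves '[[[0,0,0,2,0],[0,0,0,2,0],[0,0,0,2,0],[0,0,0,2,0],[0,0,0,0,0],[0,0,0,0,0]]]'

```text
clock: 16.73
ee_pos: [0.5631, 0.1654, 0.0563]
orientation: [-0.0, 0.951, 0.31, -0.0]
force: [-0.5, -0.0, -2.0]
gripper_width: 0.0451
finger_force: 52.6
```

play_rows --moves '[[[0,0,0,2,0],[0,0,0,2,0],[0,0,0,2,0],[0,0,0,1,0],[0,0,0,1,0],[0,0,0,0,0],[0,0,0,0,0]]]'

```text
clock: 17.32
ee_pos: [0.5633, 0.1654, 0.0484]
orientation: [-0.0, 0.951, 0.31, -0.0]
force: [0.3, 0.9, -2.1]
gripper_width: 0.0448
finger_force: 52.6
```

play_rows --moves '[[[0,0,0,1,0],[0,0,0,0.6,0],[0,0,0,0,0],[0,0,0,0,0]]]'

```text
clock: 17.65
ee_pos: [0.5633, 0.1654, 0.0469]
orientation: [-0.0, 0.951, 0.31, -0.0]
force: [0.3, -0.7, -0.9]
gripper_width: 0.0455
finger_force: 52.6
```

play_rows --moves '[[[0,0,0,0.8,0],[0,0,0,0,0],[0,0,0,0,0],[60,0,0,0,0],[70,0,0,0,0],[80,0,0,0,0],[80,0,0,0,0],[80,0,0,0,0],[80,0,0,0,0]]]'

```text
clock: 18.4
ee_pos: [0.5634, 0.1654, 0.0461]
orientation: [0.0, 0.951, 0.31, 0.0]
force: [-0.7, -0.4, 0.5]
gripper_width: 0.0683
finger_force: 0.0
```

play_rows --moves '[[[85,0,0,-5,0],[85,0,0,-15,0],[85,0,0,-25,0],[85,0,0,-35,0],[85,0,0,-35,0],[85,0,0,-35,0],[85,0,0,0,0],[85,0,0,0,0]]]'

```text
clock: 19.07
ee_pos: [0.5658, 0.1659, 0.1998]
orientation: [0.001, 0.951, 0.31, 0.004]
force: [-0.3, -0.2, -1.1]
gripper_width: 0.0724
finger_force: 0.0
```

```bash
python3 - <<'E'
from h import *
np.set_printoptions(precision=4,suppress=True,linewidth=150)
plan((.5634,.1655,.15,36.3))
for n in ['top','scene']:
    im,d=shot(n,n+'9.png');p,a,s=pose();zb=.052
    x,f=supfit(n,cogmask(n,im,[.563,.163],zb+.01),[.563,.163],(zb,zb+.01),.047);print(n,x,'hub',dict(top=[.5621,.1632],scene=[.5646,.1631])[n],np.round(f,1))
    X=cloud(n,d);k=brass(im)&(np.hypot(X[...,0]-.563,X[...,1]-.163)<.05)
    print('z of brass',np.percentile(X[k][:,2],[5,25,50,75,95]))
    for x in balls(n,im,[.563,.163]): print(x[0],np.round(x[1:],4))
a=cv2.resize(cv2.imread('pics/scene9.png')[110:210,310:430],None,fx=4,fy=4,interpolation=2)
b=cv2.resize(cv2.imread('pics/top9.png')[110:210,370:470],None,fx=4,fy=4,interpolation=2)
cv2.imwrite('pics/g.png',cv2.resize(np.hstack([a,b]),None,fx=.9,fy=.9))
E
```

```text
now [0.5658 0.1659 0.1998] yaw 36.14 q [ 0.18  0.22 -0.14  1.21 -0.    2.69] t 19.07 F [-0.3 -0.2 -1.1] w 0.0724
tool mm [-2.1 -1.1 49.8] turn -0.003 min rows 2
top [0.5621 0.164 ] hub [0.5621, 0.1632] [ 0.5  0.4  0.1  0.  -0.1 -0.5 -0.1 -0.   0.6  0.1  0.2  0.5  0.5  0.4  0.1  0.4  0.4  0.8  0.3  0.2  0.  -0.1 -0.2 -0.1  0.2  0.5  1.3  2.7  2.6
  1.2  0.5  0.4  0.9  0.3  0.4  0.3]
z of brass [0.0589 0.0612 0.0628 0.0657 0.0832]
r [ 0.6221  0.0841 10.    ]
b [ 0.6555  0.1947 46.    ]
b [ 0.6282  0.222  53.    ]
b [ 0.5612  0.2619 51.    ]
b [ 0.504   0.0842 50.    ]
b [ 0.4688  0.1926 58.    ]
scene [0.5652 0.163 ] hub [0.5646, 0.1631] [ 0.  -0.2  0.3  0.2  0.1  0.1 -0.  -0.1  0.1  0.6  0.2  0.2  0.3  0.1 -0.1 -0.2  0.  -0.   0.1  0.7  0.9  0.6  0.6  0.6  0.7  0.8  0.  -0.  -0.
 -0.1  0.5  0.3  0.3  0.4  0.2 -0. ]
z of brass [0.057  0.0617 0.0632 0.0733 0.0829]
r [ 0.6241  0.0821 15.    ]
b [ 0.6581  0.195  17.    ]
b [ 0.505   0.0844 20.    ]
b [ 0.5634  0.2621 26.    ]
```

View pics/g.png

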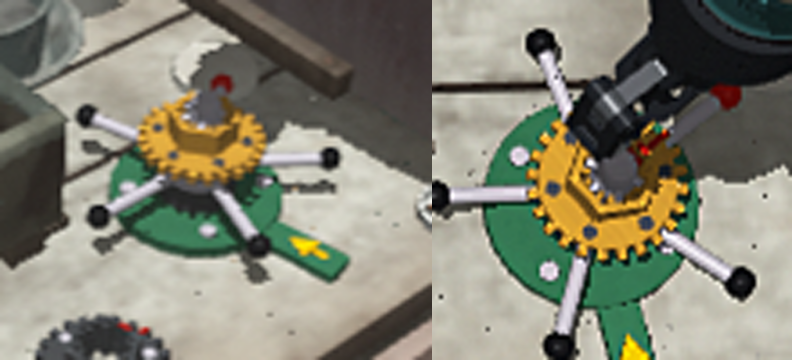

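The cog is home. Its disc top is at z ≈ 0.063, both views centre it on the hub, and the red marks line up with the red spoke at crop (725,95). Next I'll shut the gripper and turn the tool so it can push the spoke at -126° clockwise from its far side.

play_rows --moves '[[[0,0,0,0,-0.122],[0,0,0,0,-0.122],[0,0,0,0,-0.122],[0,0,0,0,-0.122],[0,0,0,0,-0.122],[0,0,0,0,-0.122],[0,0,0,0,-0.122],[0,0,0,0,-0.122],[0,0,0,0,-0.122],[0,0,0,0,-0.122],[0,0,0,0,-0.122],[0,0,0,0,-0.122]]]'

```text
clock: 20.17
ee_pos: [0.5616, 0.1651, 0.1935]
orientation: [-0.002, 0.497, 0.868, -0.002]
force: [0.1, -0.0, -0.6]
gripper_width: -0.0004
finger_force: 0.0
```

play_rows --moves '[[[0,0,0,0,-0.122],[0,0,0,0,-0.122],[0,0,0,0,-0.122],[0,0,0,0,-0.122],[0,0,0,0,-0.122],[0,0,0,0,-0.122],[0,0,0,0,-0.122],[0,0,0,0,-0.122],[0,0,0,0,-0.122],[0,0,0,0,-0.122],[0,0,0,0,-0.122],[0,0,0,0,-0.122]]]'

```text
clock: 21.17
ee_pos: [0.5615, 0.1651, 0.1935]
orientation: [-0.002, -0.21, 0.978, 0.0]
force: [-0.5, 0.4, 0.1]
gripper_width: -0.0001
finger_force: 0.0
```

play_rows --moves '[[[0,0,0,0,-0.122],[0,0,0,0,-0.122],[0,0,0,0,-0.122],[0,0,0,0,-0.122],[0,0,0,0,-0.122],[0,0,0,0,-0.122],[0,0,0,0,-0.122],[0,0,0,0,-0.122],[0,0,0,0,0],[0,0,0,0,0]]]'

```text
clock: 22.0
ee_pos: [0.562, 0.1652, 0.1941]
orientation: [-0.002, -0.64, 0.768, 0.001]
force: [-0.8, 0.1, -0.6]
gripper_width: 0.0001
finger_force: 0.0
```

```bash
python3 - <<'E'
from h import *
plan((.5496,.0884,.2,None),(.5496,.0884,.06,-100),(.5496,.0884,.0175,-100))
E
```

```text
now [0.562  0.1652 0.1941] yaw -100.36 q [ 0.18  0.22 -0.14  1.21  0.   -1.21] t 22.0 F [-0.8  0.1 -0.6] w 0.0001
tool mm [77.7 -1.6 -5.9] turn 0.0 min rows 2
tool mm [ -0.   0. 140.] turn -0.006 min rows 4
tool mm [-0.   0.  42.5] turn 0.0 min rows 2
```

play_rows --moves '[[[0,20,-0.6,0,0],[0,30,-0.5,0,0],[0,27.7,-0.5,0,0],[0,0,0,25,0],[0,0,0,35,0],[0,0,0,35,0],[0,0,0,30,0],[0,0,0,20,0],[0,0,0,15,0],[0,0,0,9,0],[0,0,0,0,0],[0,0,0,0,0]]]'

```text
clock: 23.0
ee_pos: [0.5508, 0.0887, 0.0268]
orientation: [-0.0, -0.641, 0.767, 0.0]
force: [0.2, 0.3, -0.3]
gripper_width: -0.0001
finger_force: 0.0
```

```bash
python3 - <<'E'
from h import *
np.set_printoptions(precision=4,suppress=True,linewidth=150)
plan((.5496,.0884,.0175,-100))
im,d=shot('scene','scene10.png');X=cloud('scene',d);p,a,s=pose()
rel=X[...,:2]-p[:2];hx=rel@[np.cos(a),np.sin(a)];hy=rel@[np.sin(a),-np.cos(a)]
dark=(im.max(-1).astype(int)-im.min(-1)<25)
for z in np.arange(.016,.14,.008):
    k=dark&(d>0)&(abs(X[...,2]-z)<.004)&(abs(hx)<.05)&(abs(hy)<.06)&(im.max(-1)<120)
    if k.sum()>1: print(round(z,3),k.sum(),'x',np.round(np.percentile(hx[k],[2,98]),3),'y',np.round(np.percentile(hy[k],[2,98]),3))
a=cv2.resize(im[80:210,290:450,::-1],None,fx=4.5,fy=4.5,interpolation=2);cv2.imwrite('pics/i.png',a)
E
```

```text
now [0.5508 0.0887 0.0268] yaw -100.24 q [ 0.04  0.33 -0.39  0.85  0.   -1.35] t 23.0 F [ 0.2  0.3 -0.3] w -0.0001
tool mm [0.5 1.1 9.3] turn -0.004 min rows 1
0.016 21 x [-0.047 -0.022] y [0.01  0.028]
0.032 5 x [0.    0.009] y [0.047 0.052]
0.04 20 x [-0.007  0.013] y [0.006 0.055]
0.048 25 x [-0.013  0.014] y [-0.005  0.051]
0.056 24 x [-0.015  0.005] y [-0.009  0.015]
0.064 31 x [-0.028  0.002] y [-0.009  0.018]
0.072 20 x [-0.014  0.002] y [-0.014  0.014]
0.08 15 x [-0.015 -0.007] y [-0.012  0.015]
0.088 33 x [-0.016  0.006] y [-0.024  0.032]
0.096 61 x [-0.016  0.006] y [-0.028  0.035]
0.104 46 x [-0.018  0.009] y [-0.04   0.044]
0.112 73 x [-0.02   0.007] y [-0.045  0.051]
0.12 68 x [-0.02  -0.001] y [-0.052  0.057]
0.128 80 x [-0.02   0.008] y [-0.056  0.06 ]
0.136 104 x [-0.022  0.006] y [-0.056  0.059]
```

View pics/i.png

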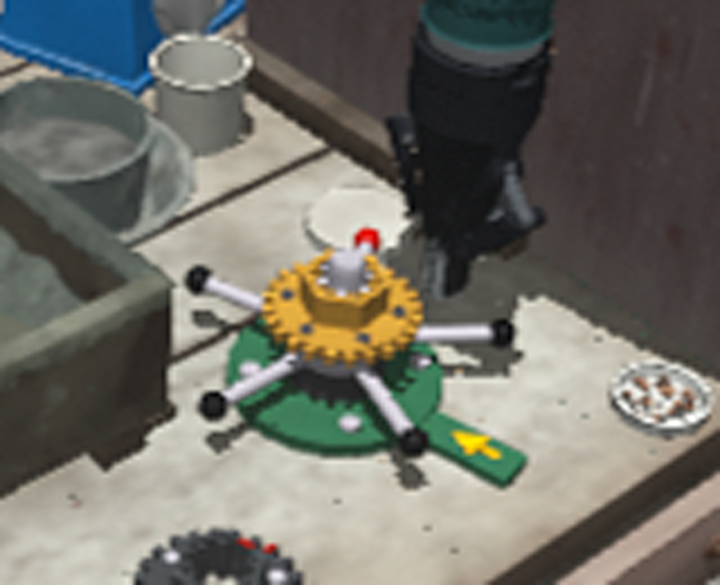

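The finger stands between the spokes beside the black-balled one at crop (500,330), tip at z ≈ 0.04, clear of the cog. I'll lower it 10 mm and sweep clockwise along the arc.

play_rows --moves '[[[0,0,0,5,0],[0,0,0,5,0],[0,0,0,0,0],[0,-0.1,3,0,0.04],[0,-0.1,3,0,0.04],[0,-0.2,4.5,0,0.06],[0,-0.2,4.5,0,0.06],[0,-0.2,4.5,0,0.06],[0,-0.2,4.5,0,0.06],[0,-0.2,4.5,0,0.06],[0,0,0,0,0],[0,0,0,0,0]]]'

```text
clock: 24.05
ee_pos: [0.5252, 0.0992, 0.0176]
orientation: [0.0, -0.486, 0.874, -0.0]
force: [0.3, -0.4, 0.9]
gripper_width: -0.0
finger_force: 0.3
```

```bash
cat >> h.py <<'E'
def head():
    p,a,s=pose();v=p[:2]-[.5628,.1632];print('pose',np.round(p,4),'yaw',round(np.degrees(a),1),'r',round(np.hypot(*v),4),'phi',round(np.degrees(np.arctan2(v[1],v[0])),1),'F',np.round(s['force'],1),'t',round(s['clock'],2))
    for n,C in (('top',[.5621,.1632]),('scene',[.5646,.1631])):
        im,d=shot(n,f"{n}_t{int(s['clock']*10)}.png");b=balls(n,im,C)
        print(n,[(k,round(np.degrees(np.arctan2(y-C[1],x-C[0])),1),round(np.hypot(x-C[0],y-C[1]),3)) for k,x,y,_ in b])
        X=cloud(n,d);m=brass(im)&(np.hypot(X[...,0]-.563,X[...,1]-.163)<.05);print('brass z med',np.median(X[m][:,2]))
E
python3 -c "
from h import *
head()"
```

```text
pose [0.5252 0.0992 0.0176] yaw -121.9 r 0.0742 phi -120.4 F [ 0.3 -0.4  0.9] t 24.05
top [('r', np.float64(-60.4), np.float64(0.098)), ('b', np.float64(11.7), np.float64(0.097)), ('b', np.float64(40.3), np.float64(0.086)), ('b', np.float64(83.8), np.float64(0.099)), ('b', np.float64(155.4), np.float64(0.098))]
brass z med 0.06275636248002378
scene [('r', np.float64(-61.0), np.float64(0.1)), ('b', np.float64(12.8), np.float64(0.098)), ('b', np.float64(-133.6), np.float64(0.098)), ('b', np.float64(84.5), np.float64(0.1))]
brass z med 0.06327751996610184
```

play_rows --moves '[[[0,-0.1,3,0,0.04],[0,-0.2,5.2,0,0.07],[0,-0.2,5.2,0,0.07],[0,-0.2,5.2,0,0.07],[0,-0.2,5.2,0,0.07],[0,-0.2,5.2,0,0.07],[0,-0.2,5.2,0,0.07],[0,-0.2,5.2,0,0.07],[0,-0.2,5.2,0,0.07],[0,-0.1,3,0,0.04],[0,0,0,0,0],[0,0,0,0,0]]]'

```text
clock: 25.15
ee_pos: [0.4949, 0.1353, 0.017]
orientation: [-0.0, -0.186, 0.982, 0.0]
force: [-0.1, -0.6, 1.0]
gripper_width: 0.0001
finger_force: 0.5
```

```bash
python3 -c "
from h import *
head()"
```

```text
pose [0.4949 0.1353 0.017 ] yaw -158.5 r 0.0733 phi -157.7 F [-0.1 -0.6  1. ] t 25.15
top [('b', np.float64(-26.0), np.float64(0.098)), ('b', np.float64(-53.3), np.float64(0.091)), ('b', np.float64(-112.4), np.float64(0.096)), ('b', np.float64(117.9), np.float64(0.099)), ('b', np.float64(-170.2), np.float64(0.098))]
brass z med 0.06314457070858548
scene [('b', np.float64(-25.9), np.float64(0.1)), ('b', np.float64(-170.8), np.float64(0.099))]
brass z med 0.06317690419004965
```

play_rows --moves '[[[0,-0.1,2.9,0,0.04],[0,-0.2,5.1,0,0.07],[0,-0.15,5.1,0,0.07],[0,-0.15,5.1,0,0.07],[0,-0.15,5.1,0,0.07],[0,-0.15,5.1,0,0.07],[0,-0.15,5.1,0,0.07],[0,-0.15,5.1,0,0.07],[0,-0.15,5.1,0,0.07],[0,-0.15,5.1,0,0.07],[0,-0.15,5.1,0,0.07],[0,-0.15,5.1,0,0.07]]]'

```text
clock: 26.25
ee_pos: [0.4951, 0.1929, 0.0168]
orientation: [-0.002, 0.218, 0.976, -0.0]
force: [-4.0, 0.4, 3.4]
gripper_width: -0.0002
finger_force: 1.8
```

play_rows --moves '[[[0,-0.15,5.1,0,0.07],[0,-0.15,5.1,0,0.07],[0,-0.15,5.1,0,0.07],[0,-0.1,2.9,0,0.04],[0,0,0,0,0],[0,0,0,0,0]]]'

```text
clock: 26.75
ee_pos: [0.5062, 0.2084, 0.0169]
orientation: [-0.0, 0.336, 0.942, 0.0]
force: [-1.4, 0.3, 1.0]
gripper_width: -0.0
finger_force: 0.4
```

```bash
python3 -c "
from h import *
head()"
```

```text
pose [0.5062 0.2084 0.0169] yaw 140.8 r 0.0724 phi 141.4 F [-1.4  0.3  1. ] t 26.75
top [('r', np.float64(-160.8), np.float64(0.098)), ('b', np.float64(51.6), np.float64(0.097)), ('b', np.float64(127.6), np.float64(0.099))]
brass z med 0.058998633071074905
scene [('r', np.float64(-160.9), np.float64(0.099)), ('b', np.float64(-15.1), np.float64(0.099))]
brass z med 0.06286420604116072
```

play_rows --moves '[[[0,-0.1,3.6,0,0.05],[0,-0.1,3.6,0,0.05],[0,-0.1,2.5,0,0.035],[0,0,0,0,0],[0,0,0,0,0],[0,0,0,0,0]]]'

```text
clock: 27.35
ee_pos: [0.5129, 0.2151, 0.017]
orientation: [-0.0, 0.399, 0.917, 0.0]
force: [-1.2, 0.1, -0.4]
gripper_width: 0.0001
finger_force: 0.5
```

```bash
python3 -c "
from h import *
head()"
```

```text
pose [0.5129 0.2151 0.017 ] yaw 133.0 r 0.072 phi 133.9 F [-1.2  0.1 -0.4] t 27.35
top [('r', np.float64(-168.5), np.float64(0.098)), ('b', np.float64(-10.0), np.float64(0.09)), ('b', np.float64(49.1), np.float64(0.1)), ('b', np.float64(120.1), np.float64(0.099))]
brass z med 0.06190729020312654
scene [('r', np.float64(-168.4), np.float64(0.099)), ('b', np.float64(-97.8), np.float64(0.097))]
brass z med 0.06188997650632871
```

play_rows --moves '[[[0,0,-5,0,0],[0,0,-6,0,0],[0,0,0,0,0],[0,0,0,-15,0],[0,0,0,-25,0],[0,0,0,-35,0],[0,0,0,-40,0],[0,0,0,-40,0],[0,0,0,-35,0],[0,0,0,-20,0],[0,0,0,0,0],[0,0,0,0,0]]]'

```text
clock: 28.45
ee_pos: [0.5063, 0.208, 0.229]
orientation: [0.002, 0.399, 0.917, 0.001]
force: [-0.9, 0.5, -0.6]
gripper_width: -0.0003
finger_force: 0.0
```

```bash
python3 - <<'E'
from h import *
head()
im=cv2.imread('pics/'+sorted([f for f in __import__('os').listdir('pics') if f.startswith('scene_t')])[-1])
h=cv2.cvtColor(im,cv2.COLOR_BGR2HSV);m=(h[...,0]>22)&(h[...,0]<34)&(h[...,1]>150)&(h[...,2]>150)
P=world('scene',np.argwhere(m),.0105)[:,:2];P=P[(abs(P[:,0]-.47)<.05)&(abs(P[:,1]-.14)<.03)];c=P.mean(0);print('arrow',c,np.degrees(np.arctan2(c[1]-.1631,c[0]-.5646)))
x,f=supfit('scene',cogmask('scene',im[:,:,::-1].copy(),[.563,.163],.062),[.563,.163],(.052,.062),.047);print(x,np.abs(f).mean())
cv2.imwrite('pics/j.png',cv2.resize(im[110:260,290:450],None,fx=3.8,fy=3.8,interpolation=2))
E
```

```text
pose [0.5063 0.208  0.229 ] yaw 132.9 r 0.0721 phi 141.6 F [-0.9  0.5 -0.6] t 28.45
top [('r', np.float64(-168.5), np.float64(0.098)), ('b', np.float64(11.4), np.float64(0.095)), ('b', np.float64(-47.2), np.float64(0.106)), ('b', np.float64(120.1), np.float64(0.099))]
brass z med 0.06215525344183134
scene [('r', np.float64(-168.9), np.float64(0.1)), ('b', np.float64(-23.3), np.float64(0.099)), ('b', np.float64(-97.6), np.float64(0.098))]
brass z med 0.0628904002054632
arrow [0.46404216 0.1466056 ] -170.68478227569102
[0.56432263 0.16328743] 0.30186402761170056
```

View pics/j.png

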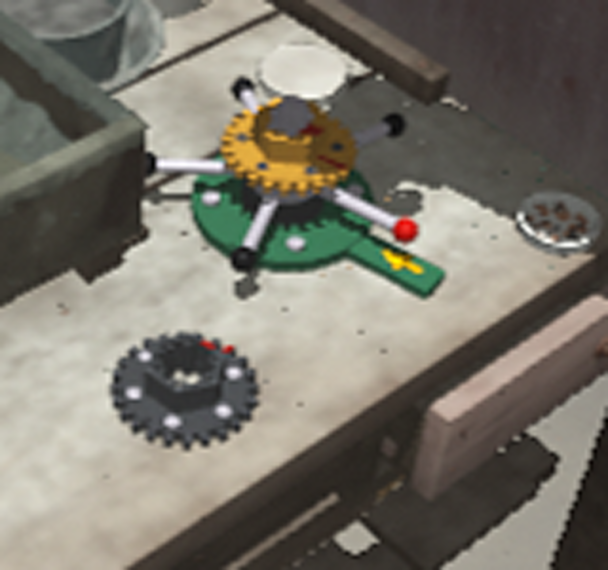

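The picture shows the cog home, its red marks in line with the red spoke at (405,230), which stands over the tongue and points along the arrow. The head reads about 168.7° against the arrow's 168–170.5°, well inside the 5.7° tolerance. The fingers are clear.

```bash
python3 -c "
from cell import r
print(r.sign_off())"
```

```text
the job is handed in; nothing more can be done
None
```

I handed the job in: the brass cog is home on the flange with its red slot over the master spline, and the red-knobbed spoke points at the arrow to within about 2° by camera (limit 5.7°). I didn't touch the grey cog or the jar. The sign-off returned no verdict.

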